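# Restock the spice carousel from the tilted caddy

## Task

Restock the white spice carousel: take the tins with the red and the green lid out of the tilted blue caddy and stand them upright on the two empty saucers of the carousel, one on each (either tin on either saucer), flat inside the rim. Set them down gently, do not drop them, and leave the yellow-lidded tin in the caddy, the two black-lidded tins on the carousel and the saucepan lid where they are.

Things in the scene. Friction and masses are not known exactly. Their poses are not given: they have to be found in the camera images.
- caddy: blue plastic spice caddy, fixed, 268 mm wide along y, three compartments in a row, front on its -x side (turned away from the robot). Its floor rises 30 degrees towards +x, so the tins' axes lean 30 degrees from vertical towards -x. Origin on the counter, below the foot centre of the middle compartment's tin (foot 24 mm above the counter; the other two at about y = -88 and 88 mm).
- caddy_front (a point): middle of the top edge of the caddy's front wall, on which the tins lean. Front wall: 6 mm thick, 45 mm high measured square to the sloped floor, touching the tins' sides. Dividers (y = -43.5, 43.5) and end walls (-132, 132): 4 mm thick, 30 mm high. Back wall 30 mm high, 18 mm behind the tins.
- caddy_bar (a point): middle of the caddy's steel carrying-handle bar, 12 mm thick, along the caddy's y, 193 mm above the counter, over the tins; its side arms (y = -130, 130) slope down to the back wall. It blocks a gripper that comes straight down; one tilted like the tins passes in front of it.
- carousel: white plastic spice carousel, fixed, does not turn. Origin on the counter on its axis. Foot disc 170 mm across, column with knob to 136 mm high, four saucers 75 mm from the axis on its +x, +y, -x, -y sides: 60 mm across, floor 110 mm above the counter, rim 3 mm high, 54 mm inside. Black-lidded tins stand on the +x and -x saucers; +y and -y are empty.
- saucer_a (a point): centre of the floor of the empty saucer on the carousel's +y side, z up
- saucer_b (a point): centre of the floor of the empty saucer on the carousel's -y side, z up
- tin_red: closed cylindrical spice tin, 40 mm diameter, 80 mm tall, about 120 g, aluminium body with a red lid (the top 20 mm, same diameter). Origin at the centre of its foot, z along its axis towards the lid. It starts in one of the caddy's three compartments, leaning 30 degrees towards the caddy's front.
- tin_green: closed cylindrical spice tin, 40 mm diameter, 80 mm tall, about 120 g, aluminium body with a green lid (the top 20 mm, same diameter). Origin at the centre of its foot, z along its axis towards the lid. It starts in one of the caddy's three compartments, leaning 30 degrees towards the caddy's front.
- tin_yellow: closed cylindrical spice tin, 40 mm diameter, 80 mm tall, about 120 g, aluminium body with a yellow lid (the top 20 mm, same diameter). Origin at the centre of its foot, z along its axis towards the lid. It starts in one of the caddy's three compartments, leaning 30 degrees towards the caddy's front. It stays there.
- tin_black1: closed cylindrical spice tin, 40 mm diameter, 80 mm tall, about 120 g, aluminium body with a black lid (the top 20 mm, same diameter). Origin at the centre of its foot, z along its axis towards the lid. Stands on a carousel saucer and stays there.
- tin_black2: closed cylindrical spice tin, 40 mm diameter, 80 mm tall, about 120 g, aluminium body with a black lid (the top 20 mm, same diameter). Origin at the centre of its foot, z along its axis towards the lid. Stands on the carousel saucer across from it and stays there.
- pan_lid: aluminium saucepan lid lying on the counter behind the work, 140 mm across, 42 mm high with its black knob. Origin at the centre of its underside. Stays there.
There are look-alikes about, which are no part of the job. What is shaped like the tin_black2 but orange or purple is not meant.

How it is judged:
By the outcome, as a careful person would: the job done as asked, in the order asked, and still so for the second after the job is handed in, with the robot touching nothing.
It also fails if it takes over 59 s, if anything falls off the work surface, if the arm or the gripper's body presses on something with over 40 N, if the wrist force passes 120 N, or if a joint passes its speed limit or range.

## Robot

A 7-joint arm with a two-finger parallel gripper is mounted at the origin on the work surface. World frame = base frame: x ahead of the robot, y to its left, z up, the work surface at z = 0. Lengths are in m, angles in rad, forces in N, time in s.
With the tool pointing down it reaches from about 0.4 to 0.85 m from the base axis. Payload 4.5 kg.
Tool frame: the origin (TCP) lies midway between the tips of the shut fingers; the grasp point (between the pads) lies 19 mm behind it; z points along the fingers, y is the line along which they close (so a half turn about z gives the same grasp; the last joint's range is limited). The gripper opens to 88 mm and grips with 3 to 60 N. Pads are 18 mm wide; open, the fingers measure 123 mm over their backs; the gripper's body (75 mm by 187 mm) begins 45 mm behind the grasp point.
Start: joints at [1.336, 0.689, -0.195, 1.565, 0.157, 0.902, -0.215], TCP at [0.166, -0.603, 0.239] pointing down, gripper open.
Joint ranges: [-3.01, 3.01], [-0.46, 2.08], [-1.47, 1.51], [0.13, 2.56], [-1, 4.14], [0.04, 2.09], [-2.66, 2.66]. Speed limits (rad/s): [2.57, 2.57, 3.14, 3.14, 3.14, 3.14, 3.14].

## Interface

Orientations are given as a unit quaternion [x, y, z, w].
In Python, from plant import sensors, eyes, finish_job gives the robot as it stands.
- The arm moves only by the tool send_rows, never from a script. Its argument "rows" is text: rows parted by semicolons, each of 4 numbers parted by spaces: the shift along the tool's x, y, z normalised to -1 to 1, where 1 is 30 cm, then the turn about the tool's z normalised to -1 to 1, where 1 is 2 pi rad. A call has 1 to 10 rows; each row is the pose to reach, as a shift and turn from the pose commanded when the call began, along the tool's axes at that moment, turning the shorter way round; what a row does not reach only later rows make up. A row lasts 1/12 s, in which the tool goes at most 41.7 mm and 7.16 degrees, less where a joint would pass 70% of its speed; a pose out of reach is approached as far as the arm can. A call with a number of a shift or a turn outside -1 to 1 is refused whole. A call with a gripper value outside its range is refused whole. "jaw" is the closure, from -1 (fully open) to 1 (shut), set as the call begins (left out, the last holds). The fingers move at their own pace and stop on an object; "force" is the grip in N (left out, the last holds). Time passes only in rows, so rows that repeat a pose let the fingers close. It gives the time, the measured TCP pose, the force, the opening and the grip force at its end, in the units of the state.
- sensors.get_state(): the state, without advancing time (a new reading comes with each control period).
- eyes.snapshot(name): name is "scene" or "top" or "wrist"; returns (picture, depth): 384x512x3 uint8, red, green, blue; 384x512 float32, m along the optical axis (not along the pixel's ray), 0 where there is no reading.
- eyes.calibration(name): a dict with "fov_y" (degrees; the focal length in pixels is half the picture's height over the tangent of half this angle, whatever the lens; pixels are square), "cx", "cy" (the principal point, pixels), "world_from_camera" (4x4, takes a point from camera to world coordinates). Camera axes: x right, y down, z forward; pixel columns grow to the right and rows downward; lengths in m; the calibration is good to about 2 mm. A picture is of the moment at which its call begins: read the wrist's pose just before it. calibration takes no time and is no camera call; for the wrist camera it gives the pose at the moment of the call.
- finish_job(): hands the job in; it is judged then, once.
The state is a dict: "clock": time; "q": joint angles; "qd": joint speeds; "joint_torque": joint torques, N m; "tool_pos": TCP position; "eef_rot": TCP orientation; "contact_force": force on the tool from outside, world axes, zero at the start; "moment": the same for the moment, N m; "opening": opening from 0.0 (shut) to 1.0 (fully open); "finger_force": force on a finger pad.
Only numpy, scipy, OpenCV 4.12 (cv2) and the standard library are available. Lean on these libraries where they do the work, as an engineer would, in place of code of your own. Each camera call takes 0.05 s, during which the arm holds its last target. There are 200 camera calls.

## Working session

There is one attempt and no reset: what is moved stays moved. The work goes in short steps, Python scripts to look and compute and a tool call to move; the robot and the scene stay as the last step left them, time stands still between calls to the robot, and variables do not carry over. Pictures are saved under pics/ and viewed, at most 10 in all, crops included, and the job is handed in when it is done.

Besides the shell and the picture viewer there is one more tool, called as name(argument=value, ...) on one line, values as JSON. send_rows: Moves the arm, as the interface text tells. Scaled input: -1 to 1 covers 30 cm each way for a shift and 2 pi rad each way for a turn. Its arguments: {"type":"object","properties":{"rows":{"type":"string"},"jaw":{"type":"number"},"force":{"type":"number"}},"required":["rows"]}

```bash
ls; mkdir -p pics
python3 - <<'E'
from plant import sensors, eyes
import cv2, numpy as np
print(sensors.get_state())
for n in ("scene","top"):
    p,d=eyes.snapshot(n); c=eyes.calibration(n); print(n,c)
    np.savez(f"{n}0.npz",p=p,d=d,**c); cv2.imwrite(f"pics/{n}0.png",p[:,:,::-1])
E
```

```text
pics
{'clock': 0.0, 'q': array([ 1.33575416,  0.68994348, -0.19448615,  1.56630646,  0.15731292,
        0.90251159, -0.21509571]), 'qd': array([ 7.58417369e-04,  2.40395807e-05, -8.76243443e-04, -2.53054367e-04,
        1.39419690e-03, -1.62948857e-03, -5.42712499e-04]), 'joint_torque': array([-1.25568549e-04, -5.27565408e+01, -1.26694411e+00, -1.53429991e+01,
       -5.26383449e-02,  6.50423506e-03,  1.51692475e-04]), 'tool_pos': array([ 0.16578073, -0.6019766 ,  0.23794462]), 'eef_rot': array([ 9.90973959e-01,  1.34051568e-01, -1.98589796e-04, -8.66676180e-04]), 'contact_force': array([-0.50225841,  0.13884026,  0.29485724]), 'moment': array([-0.03163131, -0.04421933,  0.01644991]), 'finger_force': 0.0, 'opening': 0.9999262468978208}
scene {'fov_y': 53.460673334487595, 'cx': 257.5267239258178, 'cy': 188.06219472630607, 'world_from_camera': array([[ 0.0589278 ,  0.75827967, -0.6492607 ,  1.11337032],
       [ 0.99809213, -0.03274707,  0.05234252, -0.04671662],
       [ 0.01842888, -0.65110642, -0.75876268,  0.73717525],
       [ 0.        ,  0.        ,  0.        ,  1.        ]])}
top {'fov_y': 47.12355841997243, 'cx': 254.36665793186768, 'cy': 192.95918547281306, 'world_from_camera': array([[ 0.02395573, -0.9942211 ,  0.10464478,  0.4981316 ],
       [-0.99942672, -0.02632228, -0.0212927 , -0.00373717],
       [ 0.02392414, -0.10407471, -0.9942817 ,  1.12863812],
       [ 0.        ,  0.        ,  0.        ,  1.        ]])}
```

View pics/scene0.png

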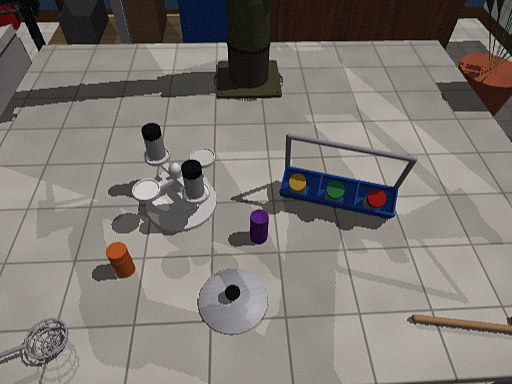

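View pics/top0.png

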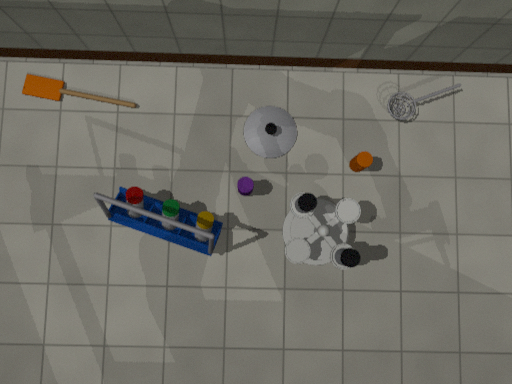

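The top view shows the caddy at left, with red at (135,193), green (171,208), yellow (206,220) and the bar below the lids. The carousel is at right, with empty saucers near (347,210) and (298,250). I'll measure from the depth of both cameras.

```bash
cat > h.py <<'E'
import numpy as np, cv2
def load(f): return dict(np.load(f))
def cloud(s):
    d=s['d']; h,w=d.shape; f=h/2/np.tan(np.radians(float(s['fov_y'])/2))
    v,u=np.mgrid[:h,:w]
    P=np.stack([(u-s['cx'])/f*d,(v-s['cy'])/f*d,d],-1)
    T=s['world_from_camera']; W=P@T[:3,:3].T+T[:3,3]; W[d<=0]=np.nan
    return W
E
python3 - <<'E'
from h import *
np.set_printoptions(precision=4,suppress=True)
for n in("top","scene"):
    s=load(n+"0.npz"); W=cloud(s); hsv=cv2.cvtColor(s['p'],cv2.COLOR_RGB2HSV); H,S,V=[hsv[...,i].astype(int) for i in range(3)]
    print(n,"nan",np.isnan(W[...,2]).mean(),"counter z",np.nanmedian(W[...,2]))
    reg=(W[...,0]>.2)&(W[...,0]<.75)&(abs(W[...,1])<.42)
    for c,m in dict(red=(H<6)|(H>174),green=(H>50)&(H<80),yellow=(H>20)&(H<32)).items():
        m=m&(S>140)&(V>50)&reg&(W[...,2]>.05)&(W[...,1]>0.0)
        m=cv2.erode(m.astype(np.uint8),np.ones((2,2)))>0
        X=W[m]; X=X[abs(X-np.median(X,0)).max(1)<.03]
        c0=X.mean(0); nrm=np.linalg.svd(X-c0)[2][2]; print(c,len(X),c0,X.min(0),X.max(0),"n",nrm)
    m=reg&(W[...,2]>.17)&(W[...,2]<.215)&(W[...,1]>.03)
    X=W[m]; c0=X.mean(0); d=np.linalg.svd(X-c0)[2][0]; t=(X-c0)@d
    print("bar",len(X),c0,d,t.min(),t.max(),np.percentile(X[:,2],[5,50,95]))
    # carousel
    m=reg&(W[...,1]<0)&(abs(W[...,2]-.111)<.008)
    k,l,st,ce=cv2.connectedComponentsWithStats(m.astype(np.uint8))
    for i in range(1,k):
        if st[i,4]>60:
            X=W[l==i]; print("saucer",st[i,4],np.median(X,0),(X.min(0)+X.max(0))/2,np.ptp(X,axis=0))
    m=reg&(W[...,1]<0)&(W[...,2]>.18)
    k,l,st,ce=cv2.connectedComponentsWithStats(m.astype(np.uint8))
    for i in range(1,k):
        if st[i,4]>20:
            X=W[l==i]; print("black",st[i,4],np.median(X,0),(X.min(0)+X.max(0))/2,np.ptp(X,axis=0))
E
```

```text
top nan 0.003946940104166667 counter z -0.00038997300595688955
red 194 [0.5943 0.2554 0.0939] [0.5762 0.2381 0.0789] [0.6123 0.2735 0.1029] n [ 0.1492 -0.2013  0.9681]
green 127 [0.5689 0.1691 0.0924] [0.5478 0.1523 0.084 ] [0.5837 0.1855 0.1033] n [ 0.154  -0.1175  0.9811]
yellow 194 [0.5407 0.0873 0.094 ] [0.5216 0.0696 0.0773] [0.5597 0.1049 0.1045] n [ 0.1955 -0.1896  0.9622]
bar 755 [0.5439 0.1875 0.1969] [-0.3078 -0.9514  0.0011] -0.13645825681634652 0.1351245702877191 [0.1928 0.1975 0.2006]
saucer 235 [ 0.5681 -0.1273  0.1105] [ 0.5783 -0.141   0.111 ] [0.0646 0.0649 0.0159]
saucer 557 [ 0.5693 -0.2419  0.1103] [ 0.5674 -0.2348  0.1098] [0.0638 0.076  0.0133]
saucer 273 [ 0.4802 -0.2159  0.1101] [ 0.4759 -0.2241  0.1109] [0.0773 0.0637 0.0157]
saucer 541 [ 0.4764 -0.1271  0.1103] [ 0.4762 -0.1279  0.1098] [0.0593 0.0582 0.0135]
black 272 [ 0.5824 -0.1375  0.1898] [ 0.5826 -0.1378  0.1876] [0.0387 0.0377 0.0151]
black 291 [ 0.4655 -0.2309  0.1898] [ 0.4657 -0.2322  0.1883] [0.0381 0.04   0.0162]
scene nan 0.004023234049479167 counter z -0.00015270935606670477
red 210 [0.6028 0.
[... 233 characters left out ...]
9 0.0766 0.085 ] [0.5593 0.1063 0.1011] n [-0.5151  0.178  -0.8385]
bar 813 [0.5488 0.1912 0.1948] [ 0.3079  0.9514 -0.0018] -0.1386515188889475 0.1306583348645492 [0.1835 0.1963 0.1993]
saucer 269 [ 0.4831 -0.2248  0.1105] [ 0.4752 -0.2315  0.111 ] [0.0657 0.0586 0.0159]
saucer 364 [ 0.4748 -0.1228  0.1101] [ 0.4781 -0.1264  0.109 ] [0.0598 0.0595 0.0111]
saucer 644 [ 0.5692 -0.238   0.1101] [ 0.5579 -0.2207  0.111 ] [0.0889 0.1025 0.0159]
saucer 286 [ 0.5985 -0.132   0.1109] [ 0.5868 -0.1369  0.1112] [0.0521 0.0579 0.0152]
black 235 [ 0.471  -0.2301  0.1896] [ 0.4658 -0.2311  0.1864] [0.0413 0.0389 0.0124]
black 288 [ 0.5877 -0.1375  0.1896] [ 0.5834 -0.1379  0.1864] [0.0392 0.0388 0.0124]
```

The heights agree: lids at about 0.093, bar at 0.193 and saucers at 0.110. The bar lies about 36 mm behind the lid centres, so a vertical gripper body (±37.5 mm) doesn't clear it. The rows can't command tilt directly, so I'll check how the arm behaves at its reach limit, in free space.

send_rows(rows="0 -0.13 0 0;0 -0.26 0 0;0 -0.39 0 0;0 -0.52 0 0;0 -0.65 0 0;0 -0.78 0 0;0 -0.9 0 0;0 -1 0 0;0 -1 0 0;0 -1 0 0")

```text
clock: 0.93
tool_pos: [0.0858, -0.312, 0.2388]
eef_rot: [0.991, 0.134, -0.0, -0.0]
contact_force: [0.3, -0.2, 0.7]
opening: 1.001
finger_force: 0.0
```

Run:
```python
from plant import sensors
s=sensors.get_state();print(s['clock'],s['q'].round(3),s['tool_pos'].round(4),s['eef_rot'].round(3))
```

```text
0.9333 [ 1.314  0.33  -0.212  2.391  0.164  0.433 -0.337] [ 0.0858 -0.312   0.2388] [ 0.991  0.134 -0.    -0.   ]
```

send_rows(rows="0 0 0.13 0;0 0 0.26 0;0 0 0.39 0;0 0 0.5 0;0 0 0.5 0;0 -0.13 0.5 0;0 -0.26 0.5 0;0 -0.39 0.5 0;0 -0.5 0.5 0;0 -0.5 0.5 0")

```text
clock: 1.77
tool_pos: [0.0502, -0.2031, 0.1038]
eef_rot: [0.965, 0.177, -0.083, -0.175]
contact_force: [0.2, 2.1, -1.0]
opening: 0.999
finger_force: 0.0
```

Run:
```python
from plant import sensors
s=sensors.get_state();print(s['clock'],s['q'].round(3),s['tool_pos'].round(4),s['eef_rot'].round(3))
```

```text
1.7667 [ 1.634  0.987 -1.091  2.543  1.057  0.847 -1.621] [ 0.0502 -0.2031  0.1038] [ 0.965  0.177 -0.083 -0.175]
```

The tool tilts at the limit. Next I'll see whether the tilt persists as the commanded pose.

send_rows(rows="0 0 -0.13 0;0 0 -0.26 0;0 0 -0.26 0")

```text
clock: 2.02
tool_pos: [0.0719, -0.2283, 0.1772]
eef_rot: [0.965, 0.177, -0.078, -0.176]
contact_force: [0.5, 0.5, 0.1]
opening: 1.001
finger_force: 0.0
```

Run:
```python
from plant import sensors
from scipy.spatial.transform import Rotation as R
s=sensors.get_state();print(s['clock'],s['q'].round(3),s['tool_pos'].round(4),s['eef_rot'].round(3)); print(R.from_quat(s['eef_rot']).as_matrix().round(3))
print(R.from_quat([0.965, 0.177, -0.083, -0.175]).as_matrix().round(3))
```

```text
2.0167 [ 1.732  0.823 -1.207  2.387  0.728  0.977 -1.281] [ 0.0719 -0.2283  0.1772] [ 0.965  0.177 -0.078 -0.176]
[[ 0.925  0.314 -0.212]
 [ 0.369 -0.875  0.313]
 [-0.087 -0.368 -0.926]]
[[ 0.924  0.313 -0.222]
 [ 0.371 -0.876  0.308]
 [-0.098 -0.367 -0.925]]
```

The tilt persists because the commanded pose follows the reached one. So I can set tilt by pushing the reach limit in the right direction, then carry on normally. First a helper.

```bash
cat > go.py <<'E'
# usage: go.py x y z  -> shift in tool axes (norm), state print
import sys, numpy as np
from plant import sensors
from scipy.spatial.transform import Rotation as R
s=sensors.get_state(); M=R.from_quat(s['eef_rot']).as_matrix()
f=np.array([.951,-.308,0]); c=np.array([.308,.951,0])
z=M[:,2]; ycl=c-z*(c@z); ang=np.arctan2(ycl@-M[:,0],ycl@M[:,1])  # turn about z to bring y onto c
print("t",round(s['clock'],2),"q",s['q'].round(2),"p",s['tool_pos'].round(4),"z",z.round(3),"y",M[:,1].round(3),"turn norm",[round(((ang+k)+np.pi)%(2*np.pi)-np.pi,3)/(2*np.pi) for k in(0,np.pi)])
a=[float(v) for v in sys.argv[1:]]
for i in range(0,len(a),3):
    d=np.array(a[i:i+3])-s['tool_pos']; print("shift",(M.T@d/.3).round(3),"rows",np.ceil(np.linalg.norm(d)/.04))
E
python3 go.py 0.3 -0.2 0.2  0.3 0.05 0.2
```

```text
t 2.02 q [ 1.73  0.82 -1.21  2.39  0.73  0.98 -1.28] p [ 0.0719 -0.2283  0.1772] z [-0.212  0.313 -0.926] y [ 0.314 -0.875 -0.368] turn norm [np.float64(-0.3865873567702138), np.float64(0.11331831948142948)]
shift [ 0.732  0.128 -0.202] rows 6.0
shift [ 1.039 -0.601  0.059] rows 10.0
```

send_rows(rows="0.12 0.02 -0.03 0;0.24 0.04 -0.07 0;0.37 0.06 -0.1 0;0.49 0.09 -0.13 0;0.61 0.11 -0.17 0;0.73 0.13 -0.2 0;0.83 -0.1 -0.12 0;0.9 -0.23 -0.06 0;0.93 -0.36 0 0;0.95 -0.45 0.04 0")

```text
clock: 2.85
tool_pos: [0.29, -0.0291, 0.1888]
eef_rot: [0.965, 0.176, -0.082, -0.176]
contact_force: [1.0, 1.3, -0.7]
opening: 1.001
finger_force: 0.0
```

```bash
python3 go.py 0.27 0.05 0.1  0.15 0.0 0.1 .27 .05 .2
```

```text
t 2.85 q [ 0.92  0.8  -1.18  2.31  0.57  0.74 -1.87] p [ 0.29   -0.0291  0.1888] z [-0.221  0.311 -0.924] y [ 0.312 -0.876 -0.369] turn norm [np.float64(-0.3865873567702138), np.float64(0.11331831948142948)]
shift [ 0.064 -0.142  0.37 ] rows 4.0
shift [-0.367 -0.121  0.407] rows 5.0
shift [ 0.032 -0.265  0.062] rows 3.0
```

send_rows(rows="0.03 -0.07 0.13 0;0.06 -0.13 0.26 0;0.06 -0.14 0.37 0;-0.04 -0.14 0.38 0;-0.14 -0.13 0.39 0;-0.25 -0.12 0.4 0;-0.37 -0.12 0.41 0;-0.37 -0.12 0.41 0")

```text
clock: 3.52
tool_pos: [0.2177, -0.0122, 0.1058]
eef_rot: [0.963, 0.174, -0.099, -0.18]
contact_force: [6.6, -5.6, -0.5]
opening: 1.004
finger_force: 0.0
```

```bash
python3 go.py 0.1 0.0 0.1  0.28 0 0.15
```

```text
t 3.52 q [ 0.91  1.2  -1.47  2.56  1.12  0.9  -2.66] p [ 0.2177 -0.0122  0.1058] z [-0.254  0.312 -0.916] y [ 0.3   -0.874 -0.381] turn norm [np.float64(-0.3867465117133057), np.float64(0.11315916453833759)]
shift [-0.343 -0.146  0.13 ] rows 3.0
shift [ 0.187 -0.029 -0.175] rows 2.0
```

send_rows(rows="0.09 -0.015 -0.09 0.02;0.19 -0.03 -0.18 0.04;0.19 -0.03 -0.18 0.06;0.19 -0.03 -0.18 0.08;0.19 -0.03 -0.18 0.1;0.19 -0.03 -0.18 0.113;0.19 -0.03 -0.18 0.113")

```text
clock: 4.1
tool_pos: [0.2834, 0.0013, 0.153]
eef_rot: [0.964, -0.17, -0.152, -0.133]
contact_force: [-0.2, 0.2, -0.1]
opening: 1.001
finger_force: 0.0
```

```bash
python3 go.py 0.1 0.0 0.1  0.28 0 0.15
```

```text
t 4.1 q [ 0.74  0.82 -1.01  2.36  0.6   0.58 -2.64] p [0.2834 0.0013 0.153 ] z [-0.248  0.309 -0.918] y [-0.369 -0.906 -0.206] turn norm [np.float64(-0.4995873663654594), np.float64(0.0003183098861837907)]
shift [-0.486  0.266  0.312] rows 5.0
shift [-0.005  0.01   0.011] rows 1.0
```

send_rows(rows="0 0 0 -0.1;0 0 0 -0.19;0 0 0 -0.19;0 0 0 -0.19;0 0 0 -0.19;0 0 0 -0.19;0 0 0 -0.19;0 0 0 -0.19;0 0 0 -0.19;0 0 0 -0.19")

```text
clock: 4.93
tool_pos: [0.2825, 0.0022, 0.1527]
eef_rot: [0.891, 0.406, -0.049, -0.199]
contact_force: [0.4, 0.3, -0.7]
opening: 1.002
finger_force: 0.0
```

send_rows(rows="0 0 0 -0.19;0 0 0 -0.19;0 0 0 -0.19;0 0 0 -0.19;0 0 0 -0.19;0 0 0 -0.19;0 0 0 -0.19;0 0 0 -0.19;0 0 0 -0.19;0 0 0 -0.19")

```text
clock: 5.77
tool_pos: [0.2826, 0.0021, 0.1527]
eef_rot: [0.509, 0.836, 0.071, -0.192]
contact_force: [-0.1, 0.2, 0.3]
opening: 0.997
finger_force: 0.0
```

```bash
python3 go.py 0.27 0.0 0.1  0.1 0 0.1
```

```text
t 5.77 q [ 0.89  1.07 -1.46  2.36  0.88  0.91 -0.69] p [0.2826 0.0021 0.1527] z [-0.249  0.314 -0.916] y [ 0.878  0.472 -0.077] turn norm [np.float64(-0.11777465788800255), np.float64(0.38213101836364066)]
shift [-0.058 -0.027  0.169] rows 2.0
shift [ 0.174 -0.524  0.311] rows 5.0
```

send_rows(rows="-0.03 -0.01 0.08 -0.02;-0.06 -0.03 0.17 -0.04;0.0 -0.15 0.21 -0.06;0.06 -0.28 0.24 -0.08;0.11 -0.4 0.28 -0.1;0.17 -0.52 0.31 -0.118;0.17 -0.52 0.31 -0.118;0.17 -0.52 0.31 -0.118;0.17 -0.52 0.31 -0.118")

```text
clock: 6.52
tool_pos: [0.1928, -0.0421, 0.1209]
eef_rot: [0.173, 0.961, 0.138, -0.168]
contact_force: [0.2, 0.1, 0.2]
opening: 0.998
finger_force: 0.0
```

```bash
python3 go.py 0.27 0.0 0.1  0.1 0 0.1
```

```text
t 6.52 q [ 1.04  1.16 -1.47  2.56  1.01  0.9  -0.05] p [ 0.1928 -0.0421  0.1209] z [-0.275  0.323 -0.906] y [0.379 0.902 0.207] turn norm [np.float64(0.0), np.float64(-0.4999056762516433)]
shift [-0.213  0.21   0.038] rows 3.0
shift [ 0.288 -0.005  0.193] rows 3.0
```

```bash
python3 go.py 0.26 -0.1 0.2  0.2 -0.33 0.3 0.06 -.6 .35
```

```text
t 6.52 q [ 1.04  1.16 -1.47  2.56  1.01  0.9  -0.05] p [ 0.1928 -0.0421  0.1209] z [-0.275  0.323 -0.906] y [0.379 0.902 0.207] turn norm [np.float64(0.0), np.float64(-0.4999056762516433)]
shift [-0.155 -0.035 -0.363] rows 3.0
shift [-0.074 -0.733 -0.857] rows 9.0
shift [ 0.142 -1.687 -1.17 ] rows 16.0
```

send_rows(rows="-0.05 -0.01 -0.12 0;-0.1 -0.02 -0.24 0;-0.155 -0.035 -0.36 0;-0.14 -0.13 -0.43 0;-0.13 -0.23 -0.5 0;-0.12 -0.33 -0.57 0;-0.11 -0.43 -0.64 0;-0.1 -0.53 -0.71 0;-0.09 -0.63 -0.78 0;-0.08 -0.73 -0.86 0")

```text
clock: 7.35
tool_pos: [0.2013, -0.3314, 0.3012]
eef_rot: [0.172, 0.961, 0.137, -0.169]
contact_force: [1.3, 0.5, -1.3]
opening: 1.0
finger_force: 0.0
```

send_rows(rows="0.03 -0.12 -0.04 0;0.05 -0.24 -0.08 0;0.08 -0.36 -0.12 0;0.11 -0.48 -0.16 0;0.14 -0.6 -0.2 0;0.16 -0.72 -0.24 0;0.19 -0.84 -0.28 0;0.22 -0.95 -0.31 0;0.22 -0.95 -0.31 0")

```text
clock: 8.1
tool_pos: [0.0581, -0.6026, 0.35]
eef_rot: [0.179, 0.96, 0.137, -0.168]
contact_force: [-0.1, 0.6, 0.4]
opening: 0.995
finger_force: 0.0
```

```bash
python3 go.py 0.06 -0.75 .35 0.06 -.85 .35
```

```text
t 8.1 q [ 1.74  1.01 -1.3   1.07  0.89  2.06  1.91] p [ 0.0581 -0.6026  0.35  ] z [-0.273  0.323 -0.906] y [0.389 0.899 0.203] turn norm [np.float64(-0.001909859317102744), np.float64(0.4981549718776324)]
shift [-0.152 -0.439 -0.16 ] rows 4.0
shift [-0.251 -0.739 -0.268] rows 7.0
```

send_rows(rows="-0.04 -0.11 -0.04 0;-0.08 -0.22 -0.08 0;-0.11 -0.33 -0.12 0;-0.15 -0.44 -0.16 0;-0.19 -0.55 -0.2 0;-0.22 -0.64 -0.23 0;-0.22 -0.64 -0.23 0;-0.22 -0.64 -0.23 0")

```text
clock: 8.77
tool_pos: [0.0558, -0.7501, 0.3195]
eef_rot: [0.19, 0.96, 0.13, -0.158]
contact_force: [-1.5, -0.8, -0.2]
opening: 0.998
finger_force: 0.0
```

```bash
python3 go.py 0.06 -0.9 .35 0.06 -.6 .35
```

```text
t 8.77 q [1.35 1.18 0.1  0.23 0.13 2.09 2.62] p [ 0.0558 -0.7501  0.3195] z [-0.255  0.309 -0.916] y [0.405 0.894 0.189] turn norm [np.float64(-0.006047887837492023), np.float64(0.49401694335724317)]
shift [-0.138 -0.422 -0.251] rows 4.0
shift [0.185 0.473 0.058] rows 4.0
```

send_rows(rows="-0.05 -0.14 -0.08 0.02;-0.09 -0.28 -0.17 0.04;-0.14 -0.42 -0.25 0.06;-0.14 -0.42 -0.25 0.08;-0.14 -0.42 -0.25 0.1;-0.14 -0.42 -0.25 0.1;-0.14 -0.42 -0.25 0.1")

```text
clock: 9.35
tool_pos: [0.0527, -0.7683, 0.3045]
eef_rot: [0.411, 0.893, 0.082, -0.164]
contact_force: [4.1, 0.5, -3.5]
opening: 0.999
finger_force: 0.0
```

```bash
python3 go.py 0.06 -1.0 .35 0.06 -.6 .35
```

```text
t 9.35 q [ 1.35  1.25  0.55  0.14 -0.32  2.09  2.2 ] p [ 0.0527 -0.7683  0.3045] z [-0.226  0.281 -0.933] y [0.761 0.649 0.011] turn norm [np.float64(-0.08244226052160179), np.float64(0.4176225706731334)]
shift [-0.506 -0.481 -0.364] rows 6.0
shift [0.436 0.384 0.011] rows 5.0
```

```bash
python3 go.py 0.05 -0.55 .45 0.05 -.5 .75
```

```text
t 9.35 q [ 1.35  1.25  0.55  0.14 -0.32  2.09  2.2 ] p [ 0.0527 -0.7683  0.3045] z [-0.226  0.281 -0.933] y [0.761 0.649 0.011] turn norm [np.float64(-0.08244226052160179), np.float64(0.4176225706731334)]
shift [ 0.695  0.471 -0.245] rows 7.0
shift [ 1.174  0.59  -1.131] rows 14.0
```

send_rows(rows="0.1 0.07 -0.04 0;0.2 0.13 -0.07 0;0.3 0.2 -0.1 0;0.4 0.27 -0.14 0;0.5 0.34 -0.17 0;0.6 0.4 -0.21 0;0.7 0.47 -0.25 0")

```text
clock: 9.93
tool_pos: [0.0466, -0.5633, 0.4438]
eef_rot: [0.418, 0.888, 0.073, -0.177]
contact_force: [1.5, 0.2, 0.4]
opening: 1.001
finger_force: 0.0
```

send_rows(rows="0.06 0.02 -0.11 0;0.12 0.03 -0.22 0;0.18 0.05 -0.33 0;0.24 0.06 -0.44 0;0.3 0.08 -0.55 0;0.36 0.09 -0.67 0;0.42 0.11 -0.78 0;0.48 0.12 -0.89 0;0.48 0.12 -0.89 0")

```text
clock: 10.68
tool_pos: [0.0986, -0.5019, 0.7602]
eef_rot: [0.373, 0.91, -0.134, -0.117]
contact_force: [0.6, -1.7, 1.1]
opening: 1.003
finger_force: 0.0
```

```bash
python3 go.py 0.05 -0.5 .75
```

```text
t 10.68 q [ 0.68  0.55  1.45  0.63 -0.38  2.09  2.57] p [ 0.0986 -0.5019  0.7602] z [-0.314 -0.157 -0.936] y [ 0.648  0.685 -0.332] turn norm [np.float64(-0.07925916165976388), np.float64(0.4208056695349713)]
shift [ 0.113 -0.089  0.082] rows 2.0
```

```bash
python3 go.py 0.12 -0.45 .45 0.12 -.34 .25 .12 -.34 .12
```

```text
t 10.68 q [ 0.68  0.55  1.45  0.63 -0.38  2.09  2.57] p [ 0.0986 -0.5019  0.7602] z [-0.314 -0.157 -0.936] y [ 0.648  0.685 -0.332] turn norm [np.float64(-0.07925916165976388), np.float64(0.4208056695349713)]
shift [-0.044  0.508  0.919] rows 8.0
shift [0.142 0.981 1.485] rows 14.0
shift [0.092 1.125 1.891] rows 17.0
```

send_rows(rows="-0.01 0.07 0.11 0;-0.01 0.13 0.23 0;-0.02 0.19 0.35 0;-0.02 0.25 0.46 0;-0.03 0.32 0.58 0;-0.03 0.38 0.7 0;-0.04 0.45 0.81 0;-0.04 0.51 0.92 0")

```text
clock: 11.35
tool_pos: [0.1153, -0.4454, 0.4478]
eef_rot: [0.38, 0.908, -0.131, -0.117]
contact_force: [0.7, -1.2, -0.6]
opening: 0.997
finger_force: 0.0
```

send_rows(rows="0.03 0.08 0.1 0;0.06 0.16 0.19 0;0.1 0.24 0.29 0;0.13 0.32 0.38 0;0.16 0.4 0.48 0;0.19 0.47 0.57 0;0.17 0.52 0.7 0;0.15 0.57 0.83 0;0.14 0.62 0.97 0;0.14 0.62 0.97 0")

```text
clock: 12.18
tool_pos: [0.1191, -0.3326, 0.1188]
eef_rot: [0.38, 0.908, -0.127, -0.118]
contact_force: [-4.8, -10.2, 4.0]
opening: 1.001
finger_force: 0.0
```

```bash
python3 go.py 0.07 -0.2 .12 0.04 -.15 .1
```

```text
t 12.18 q [ 0.49  0.81  0.53  2.47 -0.97  0.04  2.64] p [ 0.1191 -0.3326  0.1188] z [-0.312 -0.141 -0.94 ] y [ 0.661  0.679 -0.321] turn norm [np.float64(-0.08116902097686662), np.float64(0.4187366552747766)]
shift [ 0.431  0.19  -0.015] rows 4.0
shift [0.611 0.259 0.055] rows 5.0
```

send_rows(rows="0.12 0.05 0.01 0.02;0.24 0.1 0.02 0.04;0.37 0.16 0.03 0.06;0.49 0.21 0.04 0.08;0.61 0.26 0.05 0.1;0.61 0.26 0.05 0.1;0.61 0.26 0.05 0.1;0.61 0.26 0.05 0.1")

```text
clock: 12.85
tool_pos: [0.1399, -0.263, 0.1226]
eef_rot: [0.644, 0.744, -0.159, -0.085]
contact_force: [0.0, -0.3, 0.9]
opening: 1.002
finger_force: 0.0
```

```bash
python3 go.py 0.04 -.15 .1 .15 -.3 .2
```

```text
t 12.85 q [ 0.32  0.8   0.5   2.56 -1.    0.04  1.86] p [ 0.1399 -0.263   0.1226] z [-0.331 -0.126 -0.935] y [ 0.93   0.121 -0.346] turn norm [np.float64(-0.18239156478331206), np.float64(0.3176732664114231)]
shift [ 0.429 -0.238  0.133] rows 4.0
shift [-0.147 -0.073 -0.237] rows 3.0
```

```bash
python3 go.py 0.38 -.1 .4 .2 .4 .5 .2 .4 .75
```

```text
t 12.85 q [ 0.32  0.8   0.5   2.56 -1.    0.04  1.86] p [ 0.1399 -0.263   0.1226] z [-0.331 -0.126 -0.935] y [ 0.93   0.121 -0.346] turn norm [np.float64(-0.18239156478331206), np.float64(0.3176732664114231)]
shift [ 0.338  0.49  -1.198] rows 11.0
shift [ 2.047  0.019 -1.521] rows 20.0
shift [ 1.983 -0.269 -2.3  ] rows 23.0
```

send_rows(rows="0.03 0.04 -0.11 0;0.06 0.08 -0.22 0;0.09 0.13 -0.33 0;0.12 0.18 -0.44 0;0.15 0.23 -0.55 0;0.19 0.27 -0.66 0;0.22 0.32 -0.77 0;0.25 0.36 -0.88 0;0.28 0.41 -1 0")

```text
clock: 13.6
tool_pos: [0.3406, -0.1263, 0.3556]
eef_rot: [0.644, 0.743, -0.16, -0.086]
contact_force: [0.2, -0.0, -0.9]
opening: 1.0
finger_force: 0.0
```

send_rows(rows="0.12 -0.03 -0.04 0;0.25 -0.06 -0.07 0;0.38 -0.08 -0.11 0;0.5 -0.11 -0.15 0;0.63 -0.14 -0.19 0;0.75 -0.17 -0.23 0;0.88 -0.2 -0.26 0")

```text
clock: 14.18
tool_pos: [0.2682, 0.1361, 0.428]
eef_rot: [0.644, 0.743, -0.159, -0.086]
contact_force: [1.4, -1.0, 0.1]
opening: 1.002
finger_force: 0.0
```

send_rows(rows="0.12 -0.03 -0.04 0;0.25 -0.06 -0.07 0;0.38 -0.08 -0.11 0;0.5 -0.11 -0.15 0;0.63 -0.14 -0.19 0;0.75 -0.17 -0.23 0;0.88 -0.2 -0.26 0")

```text
clock: 14.77
tool_pos: [0.1974, 0.3988, 0.5007]
eef_rot: [0.644, 0.743, -0.16, -0.085]
contact_force: [2.5, -0.4, 0.4]
opening: 1.001
finger_force: 0.0
```

```bash
python3 go.py .17 .42 .65 .17 .42 .75
```

```text
t 14.77 q [-1.71  0.7   1.46  1.45 -0.66  1.96 -0.15] p [0.1974 0.3988 0.5007] z [-0.333 -0.127 -0.934] y [ 0.93   0.119 -0.347] turn norm [np.float64(-0.18270987466949584), np.float64(0.3173549565252393)]
shift [ 0.044 -0.249 -0.444] rows 4.0
shift [ 0.018 -0.365 -0.755] rows 7.0
```

send_rows(rows="0.01 -0.06 -0.11 -0.02;0.02 -0.12 -0.22 -0.04;0.03 -0.19 -0.33 -0.06;0.04 -0.25 -0.44 -0.08;0.03 -0.29 -0.54 -0.1;0.03 -0.29 -0.54 -0.1")

```text
clock: 15.27
tool_pos: [0.1828, 0.416, 0.616]
eef_rot: [0.467, 0.861, -0.165, -0.12]
contact_force: [1.2, -0.1, -1.5]
opening: 0.998
finger_force: 0.0
```

```bash
python3 go.py .17 .42 .75  .17 .42 .8
```

```text
t 15.27 q [-1.39  0.43  0.6   1.06 -0.43  2.09 -0.36] p [0.1828 0.416  0.616 ] z [-0.36  -0.172 -0.917] y [ 0.764  0.51  -0.395] turn norm [np.float64(-0.11522817879853223), np.float64(0.38467749745311103)]
shift [ 0.057 -0.202 -0.397] rows 4.0
shift [ 0.066 -0.268 -0.549] rows 5.0
```

send_rows(rows="0.01 -0.06 -0.12 -0.02;0.03 -0.11 -0.24 -0.04;0.04 -0.17 -0.35 -0.06;0.05 -0.23 -0.46 -0.08;0.06 -0.27 -0.55 -0.1;0.06 -0.27 -0.55 -0.11;0.06 -0.27 -0.55 -0.11")

```text
clock: 15.85
tool_pos: [0.1635, 0.4108, 0.6425]
eef_rot: [0.323, 0.922, -0.155, -0.146]
contact_force: [1.3, 0.0, 0.4]
opening: 0.999
finger_force: 0.0
```

```bash
python3 go.py .17 .42 .85  .2 .55 .8
```

```text
t 15.85 q [-0.78  0.43 -0.69  0.96 -0.09  2.09 -0.59] p [0.1635 0.4108 0.6425] z [-0.37  -0.192 -0.909] y [ 0.551  0.743 -0.381] turn norm [np.float64(-0.0650943717245852), np.float64(0.43497045947015)]
shift [ 0.12  -0.229 -0.643] rows 6.0
shift [ 0.295  0.212 -0.612] rows 6.0
```

send_rows(rows="0.03 -0.04 -0.12 0;0.06 -0.09 -0.25 0;0.09 -0.13 -0.38 0;0.12 -0.18 -0.5 0;0.15 -0.22 -0.63 0;0.18 -0.26 -0.75 0;0.21 -0.31 -0.88 0;0.24 -0.35 -1 0;0.24 -0.35 -1 0")

```text
clock: 16.6
tool_pos: [0.2319, 0.3647, 0.8436]
eef_rot: [0.481, 0.839, 0.119, -0.226]
contact_force: [-1.8, 1.6, 0.1]
opening: 1.002
finger_force: 0.0
```

```bash
python3 go.py .17 .42 .85  .2 .55 .8
```

```text
t 16.6 q [-0.21  0.38 -1.46  0.55  0.13  2.09 -0.96] p [0.2319 0.3647 0.8436] z [-0.265  0.417 -0.869] y [ 0.861  0.509 -0.018] turn norm [np.float64(-0.10520141738374282), np.float64(0.3948634138109923)]
shift [ 0.239 -0.084  0.113] rows 3.0
shift [0.44  0.225 0.412] rows 5.0
```

```bash
python3 go.py .4 .1 .6  .35 -.25 .5 .05 -.5 .45
```

```text
t 16.6 q [-0.21  0.38 -1.46  0.55  0.13  2.09 -0.96] p [0.2319 0.3647 0.8436] z [-0.265  0.417 -0.869] y [ 0.861  0.509 -0.018] turn norm [np.float64(-0.10520141738374282), np.float64(0.3948634138109923)]
shift [-1.309  0.048  0.19 ] rows 10.0
shift [-2.28  -0.683  0.037] rows 18.0
shift [-2.555 -1.965  0.099] rows 25.0
```

send_rows(rows="-0.12 0.01 0.02 0;-0.25 0.01 0.04 0;-0.37 0.02 0.05 0;-0.5 0.02 0.07 0;-0.62 0.03 0.09 0;-0.75 0.03 0.11 0;-0.87 0.04 0.13 0;-1 0.04 0.145 0")

```text
clock: 17.27
tool_pos: [0.3586, 0.1666, 0.657]
eef_rot: [0.474, 0.842, 0.119, -0.228]
contact_force: [0.9, -0.3, 0.2]
opening: 0.998
finger_force: 0.0
```

send_rows(rows="-0.11 -0.06 -0.01 0;-0.22 -0.11 -0.01 0;-0.33 -0.17 -0.02 0;-0.44 -0.23 -0.03 0;-0.55 -0.28 -0.03 0;-0.66 -0.34 -0.04 0;-0.77 -0.4 -0.05 0;-0.88 -0.45 -0.05 0;-1 -0.51 -0.06 0")

```text
clock: 18.02
tool_pos: [0.3665, -0.1432, 0.5261]
eef_rot: [0.473, 0.843, 0.119, -0.229]
contact_force: [0.4, -0.5, 1.5]
opening: 1.0
finger_force: 0.0
```

send_rows(rows="-0.06 -0.11 0 0;-0.11 -0.22 0 0;-0.17 -0.33 0 0;-0.22 -0.44 0 0;-0.28 -0.55 0 0;-0.33 -0.66 0 0;-0.39 -0.77 0 0;-0.44 -0.88 0 0;-0.5 -1 0.02 0")

```text
clock: 18.77
tool_pos: [0.1762, -0.4088, 0.4513]
eef_rot: [0.473, 0.843, 0.12, -0.228]
contact_force: [0.7, -0.1, 0.7]
opening: 1.002
finger_force: 0.0
```

```bash
python3 go.py .04 -.55 .45  .05 -.52 .75
```

```text
t 18.77 q [ 1.65  0.8  -1.39  1.33  0.46  2.03  0.83] p [ 0.1762 -0.4088  0.4513] z [-0.271  0.418 -0.867] y [ 0.851  0.524 -0.014] turn norm [np.float64(-0.10201831852190492), np.float64(0.39804651267283025)]
shift [-0.148 -0.633 -0.07 ] rows 5.0
shift [ 0.409 -0.566 -0.904] rows 9.0
```

send_rows(rows="0.05 -0.06 -0.1 0;0.09 -0.12 -0.2 0;0.14 -0.19 -0.3 0;0.18 -0.25 -0.4 0;0.23 -0.31 -0.5 0;0.27 -0.38 -0.6 0;0.32 -0.44 -0.7 0;0.32 -0.44 -0.7 0")

```text
clock: 19.43
tool_pos: [0.1363, -0.4501, 0.5291]
eef_rot: [0.47, 0.834, 0.138, -0.254]
contact_force: [-0.5, -0.3, -1.3]
opening: 1.001
finger_force: 0.0
```

```bash
python3 go.py .05 -.52 .75  .05 -.52 .85
```

```text
t 19.43 q [ 1.15  0.56 -0.04  1.07  0.09  2.09  1.68] p [ 0.1363 -0.4501  0.5291] z [-0.293  0.469 -0.833] y [ 0.855  0.519 -0.008] turn norm [np.float64(-0.09963099437552649), np.float64(0.4002746818761168)]
shift [ 0.364 -0.373 -0.638] rows 7.0
shift [ 0.548 -0.376 -0.916] rows 9.0
```

send_rows(rows="0.06 -0.04 -0.1 0;0.12 -0.08 -0.2 0;0.18 -0.13 -0.31 0;0.24 -0.17 -0.41 0;0.3 -0.21 -0.51 0;0.36 -0.25 -0.61 0;0.43 -0.29 -0.71 0")

```text
clock: 20.02
tool_pos: [0.1382, -0.4158, 0.6794]
eef_rot: [0.42, 0.887, -0.045, -0.187]
contact_force: [-1.0, -1.0, -0.0]
opening: 1.006
finger_force: 0.0
```

```bash
python3 go.py .05 -.52 .75  .05 -.52 .85
```

```text
t 20.02 q [0.7  0.34 0.46 0.97 0.19 2.09 1.92] p [ 0.1382 -0.4158  0.6794] z [-0.37   0.078 -0.926] y [ 0.729  0.642 -0.237] turn norm [np.float64(-0.0923098669932993), np.float64(0.407595809258344)]
shift [-0.026 -0.493 -0.136] rows 4.0
shift [ 0.072 -0.572 -0.445] rows 6.0
```

```bash
python3 go.py .38 -.2 .6  .5 .05 .5 .6455 .249 .3
```

```text
t 20.02 q [0.7  0.34 0.46 0.97 0.19 2.09 1.92] p [ 0.1382 -0.4158  0.6794] z [-0.37   0.078 -0.926] y [ 0.729  0.642 -0.237] turn norm [np.float64(-0.0923098669932993), np.float64(0.407595809258344)]
shift [0.006 1.112 0.003] rows 9.0
shift [0.313 2.018 0.228] rows 16.0
shift [0.343 2.956 0.717] rows 23.0
```

send_rows(rows="0 0.12 0 0;0 0.25 0 0;0 0.37 0 0;0 0.5 0 0;0 0.62 0 0;0 0.75 0 0;0 0.88 0 0;0 1 0 0")

```text
clock: 20.68
tool_pos: [0.3561, -0.2312, 0.5959]
eef_rot: [0.432, 0.878, -0.037, -0.204]
contact_force: [0.3, 0.2, -1.3]
opening: 1.001
finger_force: 0.0
```

```bash
python3 go.py  .5 .05 .5 .6455 .249 .3
```

```text
t 20.68 q [ 0.19  0.39  0.41  1.14 -0.03  2.03  1.26] p [ 0.3561 -0.2312  0.5959] z [-0.39   0.112 -0.914] y [ 0.744  0.623 -0.241] turn norm [np.float64(-0.09628874057059668), np.float64(0.4036169356810466)]
shift [0.361 1.018 0.21 ] rows 9.0
shift [0.394 1.953 0.704] rows 16.0
```

Tilt settled at z = (-.39, .112, -.914), nearly in the tin plane. Heading to the caddy hover.

send_rows(rows="0.04 0.11 0.02 -0.02;0.08 0.22 0.05 -0.04;0.12 0.34 0.07 -0.06;0.16 0.45 0.09 -0.08;0.2 0.56 0.12 -0.096;0.24 0.67 0.14 -0.096;0.28 0.78 0.16 -0.096;0.32 0.9 0.18 -0.096;0.36 1 0.21 -0.096")

```text
clock: 21.43
tool_pos: [0.496, 0.0463, 0.5008]
eef_rot: [0.152, 0.966, 0.025, -0.206]
contact_force: [-0.1, -0.2, -0.3]
opening: 0.999
finger_force: 0.0
```

```bash
python3 go.py .62 .2 .35
```

```text
t 21.43 q [-0.18  0.52  0.17  1.17 -0.21  1.86  1.23] p [0.496  0.0463 0.5008] z [-0.39   0.111 -0.914] y [ 0.305  0.952 -0.014] turn norm [np.float64(-0.000477464829275686), np.float64(0.4995873663654594)]
shift [-0.417  0.621  0.355] rows 7.0
```

send_rows(rows="-0.06 0.09 0.05 0;-0.12 0.18 0.1 0;-0.18 0.27 0.15 0;-0.24 0.35 0.2 0;-0.3 0.44 0.25 0;-0.36 0.53 0.3 0;-0.42 0.62 0.36 0;-0.42 0.62 0.36 0", jaw=-0.45)

```text
clock: 22.1
tool_pos: [0.6184, 0.2024, 0.3415]
eef_rot: [0.15, 0.966, 0.024, -0.211]
contact_force: [-1.1, 0.5, -1.9]
opening: 0.725
finger_force: 0.0
```

```bash
python3 - <<'E'
from plant import sensors, eyes
import cv2, numpy as np
c=eyes.calibration("wrist"); p,d=eyes.snapshot("wrist")
np.savez("w1.npz",p=p,d=d,**c); cv2.imwrite("pics/w1.png",p[:,:,::-1])
from h import *
np.set_printoptions(precision=4,suppress=True)
print(c['world_from_camera'],(d>0).mean())
s=load("w1.npz");W=cloud(s);hsv=cv2.cvtColor(p,cv2.COLOR_RGB2HSV); H,S,V=[hsv[...,i].astype(int) for i in range(3)]
a=np.array([.476,-.154,.866])
for k,m in dict(red=(H<6)|(H>174),green=(H>50)&(H<80),yellow=(H>20)&(H<32)).items():
    m=m&(S>140)&(V>50)&(W[...,2]>.06)&(W[...,2]<.13)
    X=W[m]
    if len(X)<50: continue
    t=X@a; X=X[t>np.percentile(t,95)-.004]; (cx,cy),r=cv2.minEnclosingCircle((np.float32(np.c_[X@[.308,.951,0],X@np.cross(a,[.308,.951,0])])))
    n=np.linalg.svd(X-X.mean(0),full_matrices=False)[2][2]
    cc=cx*np.array([.308,.951,0])+cy*np.cross(a,[.308,.951,0])+np.median(X@a)*a
    print(k,len(X),"mean",X.mean(0),"circ",cc,r,"n",n)
E
python3 go.py
```

```text
[[ 0.3003  0.9415 -0.1532  0.6172]
 [ 0.9537 -0.2993  0.03    0.2044]
 [-0.0176 -0.1551 -0.9877  0.5037]
 [ 0.      0.      0.      1.    ]] 0.996063232421875
red 649 mean [0.5999 0.2551 0.0945] circ [0.6005 0.2548 0.0943] 0.019777489826083183 n [ 0.4764 -0.155   0.8655]
green 631 mean [0.5717 0.1689 0.0947] circ [0.5722 0.1685 0.0946] 0.019511684775352478 n [ 0.4784 -0.1527  0.8647]
yellow 644 mean [0.5455 0.0873 0.0946] circ [0.5462 0.087  0.0944] 0.020278390496969223 n [ 0.4786 -0.1425  0.8664]
t 22.15 q [-0.33  0.87  0.14  0.93 -0.3   1.73  1.05] p [0.6184 0.1997 0.3443] z [-0.397  0.109 -0.911] y [ 0.302  0.953 -0.017] turn norm [np.float64(-0.00015915494309189535), np.float64(0.4997465213085514)]
```

Wrist view: three lid discs with radius about 20 mm and normals matching the 30° lean. Tops are red (.6005,.2548,.094) and green (.572,.1685,.0946), agreeing with the scene camera to within 3 mm in x/y. Now the red grasp.

```bash
python3 go.py .635 .2465 .1747 .5873 .2596 .0654
```

```text
t 22.15 q [-0.33  0.87  0.14  0.93 -0.3   1.73  1.05] p [0.6184 0.1997 0.3443] z [-0.397  0.109 -0.911] y [ 0.302  0.953 -0.017] turn norm [np.float64(-0.00015915494309189535), np.float64(0.4997465213085514)]
shift [-0.237  0.175  0.51 ] rows 5.0
shift [-0.237  0.175  0.91 ] rows 8.0
```

send_rows(rows="-0.06 0.04 0.13 0;-0.12 0.09 0.26 0;-0.18 0.13 0.38 0;-0.24 0.175 0.51 0;-0.24 0.175 0.51 0;-0.237 0.175 0.51 0")

```text
clock: 22.65
tool_pos: [0.6361, 0.2432, 0.1776]
eef_rot: [0.153, 0.966, 0.024, -0.208]
contact_force: [-1.0, -0.3, -0.1]
opening: 0.726
finger_force: 0.0
```

```bash
python3 go.py .5873 .2596 .0654
```

```text
t 22.65 q [-0.37  1.04  0.12  1.02 -0.33  1.46  1.07] p [0.6361 0.2432 0.1776] z [-0.395  0.109 -0.912] y [ 0.306  0.952 -0.018] turn norm [np.float64(-0.0007957747154594768), np.float64(0.4991099015361838)]
shift [0.004 0.009 0.411] rows 4.0
```

send_rows(rows="0 0 0.1 0;0 0.01 0.19 0;0 0.01 0.28 0;0 0.01 0.36 0;0.004 0.01 0.41 0;0.004 0.01 0.41 0")

```text
clock: 23.15
tool_pos: [0.589, 0.2601, 0.0691]
eef_rot: [0.153, 0.966, 0.025, -0.206]
contact_force: [-0.3, -0.7, -0.9]
opening: 0.727
finger_force: 0.0
```

send_rows(rows="0 0 0 0;0 0 0 0;0 0 0 0;0 0 0 0;0 0 0 0", jaw=1, force=12)

```text
clock: 23.57
tool_pos: [0.592, 0.2602, 0.0697]
eef_rot: [0.153, 0.967, 0.026, -0.203]
contact_force: [1.0, -1.1, 5.8]
opening: 0.447
finger_force: 12.0
```

```bash
python3 go.py
```

```text
t 23.57 q [-0.41  1.1   0.1   1.24 -0.35  1.17  1.11] p [0.592  0.2602 0.0697] z [-0.386  0.112 -0.916] y [ 0.307  0.952 -0.013] turn norm [np.float64(-0.0006366197723675814), np.float64(0.49926905647927566)]
```

Tin gripped (39 mm). Its lean relative to the gripper has to change by 30°. I'll lift it out and swing it upright in the light grip by pressing its foot side against the outside of the caddy's front wall.

```bash
cat > rel.py <<'E'
import sys, numpy as np
from plant import sensors
from scipy.spatial.transform import Rotation as R
M=R.from_quat(sensors.get_state()['eef_rot']).as_matrix()
a=[float(v) for v in sys.argv[1:]]
for i in range(0,len(a),3): print((M.T@np.array(a[i:i+3])/.3).round(3))
E
python3 rel.py .0333 -.0108 .0606  .0837 -.029 .053  .0597 -.0213 .0059  .0255 -.0102 .0239
```

```text
[-0.026 -0.003 -0.232]
[-0.2   -0.009 -0.28 ]
[-0.186 -0.007 -0.103]
[-0.052 -0.007 -0.11 ]
```

send_rows(rows="-0.01 0 -0.06 0;-0.015 0 -0.12 0;-0.02 0 -0.18 0;-0.03 0 -0.23 0;-0.09 -0.005 -0.25 0;-0.15 -0.01 -0.27 0;-0.2 -0.01 -0.28 0;-0.19 -0.01 -0.22 0;-0.19 -0.01 -0.16 0;-0.186 -0.007 -0.105 0")

```text
clock: 24.4
tool_pos: [0.6503, 0.2384, 0.0732]
eef_rot: [0.154, 0.966, 0.025, -0.205]
contact_force: [-0.0, 0.8, -1.3]
opening: 0.448
finger_force: 12.0
```

```bash
python3 go.py; python3 rel.py -.0342 .0111 .018
```

```text
t 24.4 q [-0.35  1.17  0.11  1.01 -0.33  1.33  1.11] p [0.6503 0.2384 0.0732] z [-0.389  0.111 -0.915] y [ 0.307  0.952 -0.015] turn norm [np.float64(-0.0007957747154594768), np.float64(0.4991099015361838)]
[ 0.134 -0.001 -0.006]
```

send_rows(rows="0.01 0 0 0;0.03 0 0 0;0.05 0 -0.005 0;0.07 0 -0.01 0;0.09 0 -0.01 0;0.11 0 -0.01 0;0.13 0 -0.01 0;0.14 0 -0.005 0;0.14 0 -0.005 0", force=7)

```text
clock: 25.15
tool_pos: [0.6139, 0.2516, 0.0934]
eef_rot: [0.153, 0.966, 0.025, -0.205]
contact_force: [1.5, -0.5, -1.2]
opening: 0.452
finger_force: 7.0
```

```bash
cat > tilt.py <<'E'
from plant import eyes
from h import *
import sys
np.set_printoptions(precision=4,suppress=True)
p,d=eyes.snapshot("scene"); c=eyes.calibration("scene"); s=dict(p=p,d=d,**c); W=cloud(s)
np.savez("s_last.npz",**s); cv2.imwrite(f"pics/{sys.argv[1]}.png",p[:,:,::-1])
hsv=cv2.cvtColor(p,cv2.COLOR_RGB2HSV); H,S,V=[hsv[...,i].astype(int) for i in range(3)]
reg=(W[...,0]>.35)&(W[...,0]<.75)&(W[...,2]>.05)
for k,m in dict(red=(H<6)|(H>174),green=(H>50)&(H<80)).items():
    m=(m&(S>140)&(V>40)&reg); n_,l,st,_=cv2.connectedComponentsWithStats(m.astype(np.uint8))
    if n_<2: print(k,"none"); continue
    X=W[l==1+st[1:,4].argmax()]
    # RANSAC plane for lid top
    r=np.random.default_rng(0);best=None
    for _ in range(600):
        q=X[r.choice(len(X),3,replace=False)];n=np.cross(q[1]-q[0],q[2]-q[0]);n=n/(np.linalg.norm(n)+1e-12);n=n*np.sign(n[2]+1e-9)
        if n[2]<.7: continue
        i=abs((X-q[0])@n)<.0015
        if best is None or i.sum()>best.sum(): best=i
    Y=X[best];n=np.linalg.svd(Y-Y.mean(0))[2][2];n*=np.sign(n[2])
    print(k,len(X),len(Y),"top mean",Y.mean(0),"normal",n,"lean deg",np.degrees(np.arccos(n[2])))
E
python3 tilt.py s1; python3 go.py
```

```text
red 41 20 top mean [0.6323 0.2459 0.1082] normal [-0.7175  0.2554  0.6481] lean deg 49.605258907622414
green 152 113 top mean [0.5726 0.1648 0.0918] normal [ 0.5044 -0.1294  0.8537] lean deg 31.384303567478465
t 25.2 q [-0.39  1.1   0.11  1.15 -0.34  1.27  1.1 ] p [0.6141 0.2513 0.093 ] z [-0.389  0.111 -0.915] y [ 0.306  0.952 -0.014] turn norm [np.float64(-0.0006366197723675814), np.float64(0.49942821142236754)]
```

```bash
python3 -c "
import cv2;i=cv2.imread('pics/s1.png')[110:250,250:430];cv2.imwrite('pics/s1c.png',cv2.resize(i,None,fx=4,fy=4,interpolation=3))"
```

```text
(no output)
```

View pics/s1c.png

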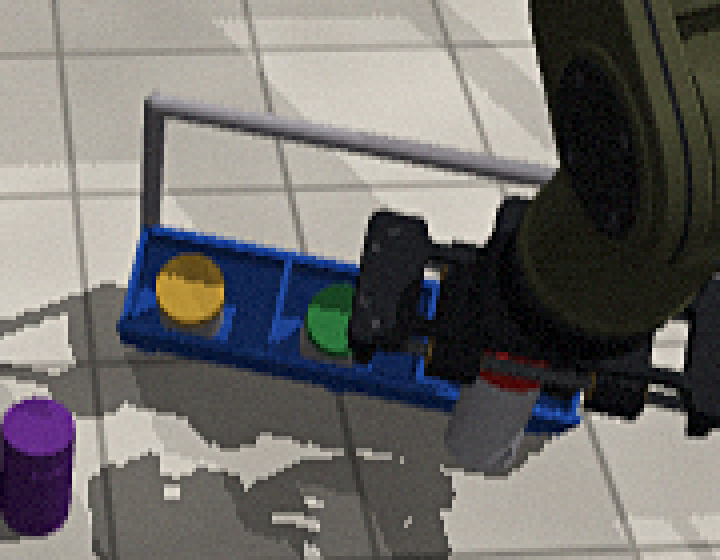

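Run:
```python
from h import *
np.set_printoptions(precision=4,suppress=True)
s=load("s_last.npz");W=cloud(s);P=s['p'].astype(int)
v,u=np.mgrid[:384,:512]
m=(u>358)&(u<388)&(v>198)&(v<230)&(W[...,2]>.02)&(W[...,2]<.115)&(W[...,0]>.6)
X=W[m]; F=X@[.951,-.308,0]; C=X@[.308,.951,0]; print(len(X))
c0=np.median(C)
from scipy.optimize import least_squares
def res(p): # f_axis at z=.07: p0, slope p1 (df/dz), c: p2, slope p3
    z=X[:,2]-.07; d=np.array([p[1],p[3],1]);d/=np.linalg.norm(d)
    V=np.c_[F-p[0],C-p[2],z]; return np.linalg.norm(V-np.outer(V@d,d),axis=1)-.02
r=least_squares(res,[F.max()-.02,0,c0,0],loss='soft_l1',f_scale=.001)
print(r.x,"lean f deg",np.degrees(np.arctan(r.x[1])),"lat",np.degrees(np.arctan(r.x[3])),"rms",np.sqrt(np.mean(r.fun**2)),"zrange",X[:,2].min(),X[:,2].max())
```

```text
458
[ 0.5137 -0.1626  0.4293 -0.0042] lean f deg -9.234674112348259 lat -0.23857174990897034 rms 0.0054704843744315 zrange 0.023801741660432918 0.1120195581084309
```

```bash
cat > lean.py <<'E'
# fit the held tin's axis in a picture window: u0 u1 v0 v1 z0 z1
from h import *
import sys
from scipy.optimize import least_squares
np.set_printoptions(precision=4,suppress=True)
def fit(u0,u1,v0,v1,z0,z1):
    s=load("s_last.npz");W=cloud(s);P=s['p'].astype(int);v,u=np.mgrid[:384,:512]
    sat=P.max(2)-P.min(2)
    m=(u>u0)&(u<u1)&(v>v0)&(v<v1)&(W[...,2]>z0)&(W[...,2]<z1)&(sat<30)&(P.max(2)>60)
    X=W[m]; 
    for it in range(4):
        F=X@[.951,-.308,0]; C=X@[.308,.951,0]
        def res(p):
            z=X[:,2]-.07; d=np.array([p[1],p[3],1]);d/=np.linalg.norm(d)
            V=np.c_[F-p[0],C-p[2],z]; return np.linalg.norm(V-np.outer(V@d,d),axis=1)-.02
        r=least_squares(res,[np.percentile(F,90)-.02,0,np.median(C),0],loss='soft_l1',f_scale=.0005)
        if it<3: X=X[abs(r.fun)<max(.0015,.006-.002*it)]
    x=r.x; print(len(X),x,"lean f",np.degrees(np.arctan(x[1])),"lat",np.degrees(np.arctan(x[3])),"rms",r.fun.std(),X[:,2].min(),X[:,2].max())
fit(*[float(a) for a in sys.argv[1:7]])
E
python3 lean.py 358 388 198 230 .03 .1; python3 lean.py 360 384 204 226 .025 .1
```

```text
331 [ 0.5138 -0.1734  0.429   0.0104] lean f -9.838300906843594 lat 0.5981766723037554 rms 0.0008438468871451842 0.04033828646305704 0.09942420577272726
313 [ 0.5138 -0.175   0.429   0.0072] lean f -9.92362519370684 lat 0.41013805489007227 rms 0.0008501303213138081 0.04055190403170583 0.09952077310571206
```

The crop shows the red tin held upright-ish in front of the caddy, foot near crop (490,465). The fit says it now leans 9.9° past upright with under 1° sideways. That's below the roughly 15° at which pressing flat self-aligns. On to the carousel.

```bash
python3 rel.py 0.01 -.003 .21  -.1444 -.3757 .21
```

```text
[ 0.251 -0.009 -0.654]
[ 0.344 -1.349 -0.593]
```

send_rows(rows="0.03 0 -0.08 0;0.07 0 -0.18 0;0.11 0 -0.3 0;0.16 0 -0.42 0;0.2 0 -0.54 0;0.25 -0.02 -0.64 0;0.26 -0.13 -0.64 0;0.27 -0.25 -0.63 0;0.28 -0.37 -0.63 0;0.28 -0.49 -0.63 0", force=12)

```text
clock: 26.03
tool_pos: [0.5683, 0.113, 0.3017]
eef_rot: [0.153, 0.966, 0.025, -0.206]
contact_force: [0.8, -0.3, -0.8]
opening: 0.451
finger_force: 12.0
```

```bash
python3 go.py .4696 -.1244 .29 .4696 -.1244 .22
```

```text
t 26.03 q [-0.24  0.77  0.15  1.27 -0.26  1.5   1.21] p [0.5683 0.113  0.3017] z [-0.39   0.111 -0.914] y [ 0.305  0.952 -0.015] turn norm [np.float64(-0.000477464829275686), np.float64(0.49942821142236754)]
shift [ 0.045 -0.853  0.076] rows 7.0
shift [-0.05  -0.85   0.289] rows 7.0
```

send_rows(rows="0 -0.12 0.01 0;0.01 -0.24 0.02 0;0.02 -0.36 0.03 0;0.03 -0.48 0.04 0;0.04 -0.6 0.05 0;0.02 -0.71 0.1 0;-0.01 -0.79 0.18 0;-0.04 -0.82 0.25 0;-0.05 -0.82 0.28 0;-0.05 -0.82 0.28 0")

```text
clock: 26.87
tool_pos: [0.4734, -0.1143, 0.2206]
eef_rot: [0.154, 0.966, 0.026, -0.208]
contact_force: [0.6, 1.2, -0.3]
opening: 0.449
finger_force: 12.0
```

```bash
python3 tilt.py s2 >/dev/null;  python3 - <<'E'
from h import *
np.set_printoptions(precision=4,suppress=True)
s=load("s_last.npz");W=cloud(s)
f=s['d'].shape[0]/2/np.tan(np.radians(float(s['fov_y'])/2));T=s['world_from_camera']
for P in [(.477,-.1265,.11),(.571,-.243,.11),(.477,-.1265,.165),(.477,-.1265,.25)]:
    q=T[:3,:3].T@(np.array(P)-T[:3,3]);print(P,q[:2]/q[2]*f+[s['cx'],s['cy']])
i=s['p'][90:240,80:280,::-1];cv2.imwrite('pics/s2c.png',cv2.resize(i,None,fx=4,fy=4,interpolation=3))
E
python3 go.py .4696 -.1244 .18 .4696 -.1244 .165
```

```text
(0.477, -0.1265, 0.11) [202.081  157.2236]
(0.571, -0.243, 0.11) [145.9012 189.702 ]
(0.477, -0.1265, 0.165) [199.795  139.5045]
(0.477, -0.1265, 0.25) [195.7801 108.3844]
t 26.92 q [ 0.08  0.74  0.17  1.64 -0.15  1.2   1.57] p [ 0.4747 -0.1136  0.2218] z [-0.391  0.113 -0.914] y [ 0.306  0.952 -0.013] turn norm [np.float64(-0.000477464829275686), np.float64(0.4995873663654594)]
shift [-0.052 -0.037  0.13 ] rows 2.0
shift [-0.072 -0.037  0.175] rows 2.0
```

View pics/s2c.png

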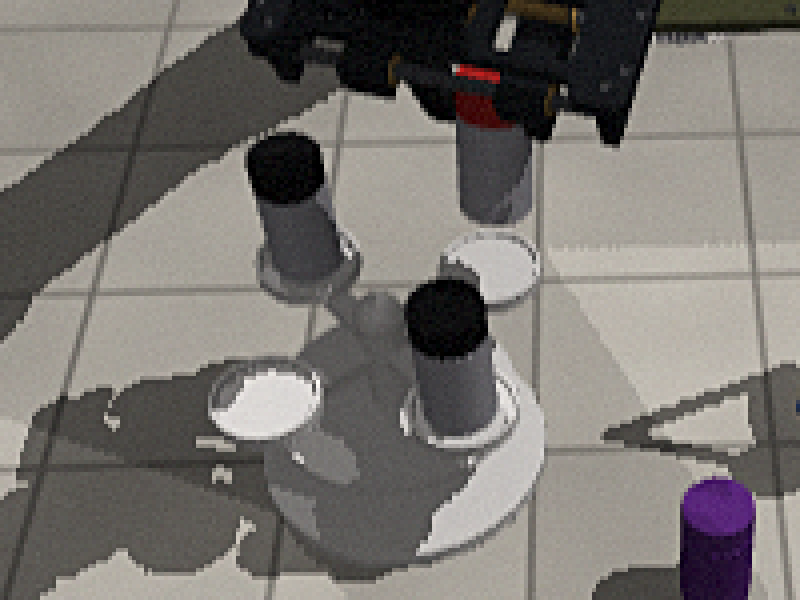

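The tin hangs over the near saucer, whose centre at crop (490,268) matches the prediction of (202,157) px. Checking the lean before lowering.

```bash
sed -i 's/X\[:,2\]-.07/X[:,2]-zr/; s/^import sys/import sys\nzr=float(sys.argv[7]) if len(sys.argv)>7 else .07/' lean.py; python3 lean.py 193 214 119 146 .14 .25 .2; python3 -c "
print(.477*.951+.1265*.308, .477*.308-.1265*.951)"
```

```text
356 [ 0.4921 -0.1619  0.0377  0.0177] lean f -9.197016577707306 lat 1.0132468457761377 rms 0.000820610746947313 0.1669600108628727 0.23101459293468318
0.49258899999999994 0.0266145
```

```bash
python3 rel.py -.0043 -.0102 -.049
```

```text
[-0.064 -0.035  0.151]
```

send_rows(rows="-0.03 -0.02 0.05 0;-0.05 -0.035 0.1 0;-0.06 -0.035 0.13 0;-0.064 -0.035 0.15 0;-0.064 -0.035 0.15 0")

```text
clock: 27.33
tool_pos: [0.4708, -0.1241, 0.1733]
eef_rot: [0.152, 0.966, 0.025, -0.206]
contact_force: [0.2, -0.3, -1.2]
opening: 0.452
finger_force: 12.0
```

send_rows(rows="0 0 0 0;0 0 0 0;0 0 0 0", force=3)

```text
clock: 27.58
tool_pos: [0.4715, -0.1254, 0.1743]
eef_rot: [0.153, 0.967, 0.025, -0.204]
contact_force: [0.2, 0.0, -0.5]
opening: 0.45
finger_force: 3.0
```

```bash
python3 tilt.py s3 >/dev/null; python3 lean.py 193 216 130 165 .12 .25 .15; python3 go.py .47 -.124 .165
```

```text
309 [ 0.4947 -0.1648  0.0264  0.0266] lean f -9.358864250223785 lat 1.5257053548852546 rms 0.0008678014402804967 0.12190182753255163 0.1851250427156108
t 27.63 q [ 0.1   0.8   0.16  1.68 -0.15  1.09  1.59] p [ 0.4714 -0.1255  0.1742] z [-0.387  0.111 -0.915] y [ 0.306  0.952 -0.014] turn norm [np.float64(-0.0006366197723675814), np.float64(0.49942821142236754)]
shift [-0.007  0.004  0.03 ] rows 1.0
```

```bash
python3 rel.py -.0038 .0012 -.007  .0029 -.0009 -.0105
```

```text
[0.003 0.    0.027]
[-0.023  0.001  0.028]
```

send_rows(rows="0.003 0 0.014 0;0.003 0 0.027 0;0.003 0 0.027 0;-0.005 0 0.027 0;-0.014 0 0.027 0;-0.023 0 0.028 0;-0.023 0 0.028 0", force=4)

```text
clock: 28.22
tool_pos: [0.4748, -0.1272, 0.1632]
eef_rot: [0.153, 0.967, 0.025, -0.204]
contact_force: [1.0, -0.3, 4.6]
opening: 0.453
finger_force: 4.0
```

```bash
python3 tilt.py s4 >/dev/null; python3 lean.py 193 216 130 165 .12 .25 .15; python3 go.py .47 -.124 .165
```

```text
232 [ 0.4942 -0.0256  0.0257 -0.0056] lean f -1.4657372510255486 lat -0.32147060090338925 rms 0.0008991835696544279 0.12025923087613755 0.17527521009609448
t 28.27 q [ 0.1   0.82  0.16  1.67 -0.15  1.08  1.6 ] p [ 0.4746 -0.1271  0.1632] z [-0.387  0.111 -0.915] y [ 0.307  0.952 -0.015] turn norm [np.float64(-0.0006366197723675814), np.float64(0.49926905647927566)]
shift [0.019 0.005 0.002] rows 1.0
```

The tin now stands at -1.5° and within 2 mm of the saucer centre. Release and back off along the tool axis.

send_rows(rows="0 0 0 0;0 0 0 0;0 0 0 0;0 0 -0.03 0;0 0 -0.1 0;0 0 -0.2 0;0 0 -0.3 0;0 0 -0.4 0", jaw=-0.45)

```text
clock: 28.93
tool_pos: [0.5204, -0.1401, 0.2746]
eef_rot: [0.153, 0.966, 0.025, -0.205]
contact_force: [0.5, -0.1, -0.5]
opening: 0.729
finger_force: 0.0
```

```bash
python3 tilt.py s5; python3 go.py .608 .160 .174
python3 - <<'E'
import numpy as np
a=np.array([.476,-.154,.866]);z=np.array([-.387,.111,-.915]);G=np.array([.573,.169,.094])-.013*a; T=G+.019*z; print("green TCP",T,"pre",T-.12*z)
E
```

```text
red 271 158 top mean [ 0.481  -0.128   0.1899] normal [-0.0058  0.0055  1.    ] lean deg 0.45837012769071545
green 229 149 top mean [0.5738 0.1706 0.0929] normal [ 0.4794 -0.1756  0.8599] lean deg 30.698409541343867
t 28.98 q [ 0.1   0.75  0.19  1.4  -0.13  1.41  1.57] p [ 0.5249 -0.1416  0.2792] z [-0.379  0.108 -0.919] y [ 0.307  0.952 -0.014] turn norm [np.float64(-0.0006366197723675814), np.float64(0.49926905647927566)]
shift [-0.091  1.047  0.326] rows 9.0
green TCP [0.559459 0.173111 0.065357] pre [0.605899 0.159791 0.175157]
```

Red stands flat (lid top 0.1899, lean 0.5°). Now green.

```bash
python3 go.py .635 .150 .265 .606 .1598 .1752
```

```text
t 28.98 q [ 0.1   0.75  0.19  1.4  -0.13  1.41  1.57] p [ 0.5249 -0.1416  0.2792] z [-0.379  0.108 -0.919] y [ 0.307  0.952 -0.014] turn norm [np.float64(-0.0006366197723675814), np.float64(0.49926905647927566)]
shift [-0.06   1.038  0.01 ] rows 8.0
shift [-0.084  1.044  0.325] rows 9.0
```

send_rows(rows="-0.01 0.12 0 0;-0.01 0.25 0 0;-0.02 0.38 0 0;-0.03 0.5 0 0;-0.04 0.63 0 0;-0.04 0.76 0 0;-0.05 0.88 0 0;-0.06 0.98 0 0;-0.06 1 0.05 0;-0.07 1 0.15 0")

```text
clock: 29.82
tool_pos: [0.6155, 0.1486, 0.2206]
eef_rot: [0.151, 0.967, 0.027, -0.201]
contact_force: [0.6, 0.1, 0.0]
opening: 0.728
finger_force: 0.0
```

```bash
python3 go.py .606 .1598 .1752 .5595 .1731 .0654
```

```text
t 29.82 q [-0.27  0.92  0.14  1.17 -0.29  1.43  1.19] p [0.6155 0.1486 0.2206] z [-0.382  0.113 -0.917] y [ 0.302  0.953 -0.009] turn norm [np.float64(0.0003183098861837907), np.float64(-0.4995873663654594)]
shift [-0.022  0.027  0.155] rows 2.0
shift [-0.02   0.026  0.555] rows 5.0
```

send_rows(rows="-0.02 0.02 0.08 0;-0.02 0.027 0.13 0;-0.02 0.027 0.13 0;-0.02 0.027 0.13 0")

```text
clock: 30.15
tool_pos: [0.605, 0.155, 0.1806]
eef_rot: [0.153, 0.966, 0.025, -0.206]
contact_force: [0.2, 0.9, 1.0]
opening: 0.725
finger_force: 0.0
```

```bash
python3 go.py .5595 .1731 .0654
```

```text
t 30.15 q [-0.28  0.95  0.13  1.24 -0.3   1.35  1.2 ] p [0.605  0.155  0.1806] z [-0.39   0.111 -0.914] y [ 0.306  0.952 -0.015] turn norm [np.float64(-0.0006366197723675814), np.float64(0.49926905647927566)]
shift [-0.006  0.017  0.417] rows 4.0
```

send_rows(rows="0 0.01 0.1 0;0 0.015 0.2 0;-0.005 0.017 0.3 0;-0.005 0.017 0.38 0;-0.005 0.017 0.42 0;-0.005 0.017 0.42 0")

```text
clock: 30.65
tool_pos: [0.5581, 0.1733, 0.0638]
eef_rot: [0.153, 0.966, 0.025, -0.207]
contact_force: [0.3, 0.6, 0.4]
opening: 0.723
finger_force: 0.0
```

send_rows(rows="0 0 0 0;0 0 0 0;0 0 0 0;0 0 0 0;0 0 0 0", jaw=1, force=12)

```text
clock: 31.07
tool_pos: [0.5608, 0.1733, 0.0659]
eef_rot: [0.153, 0.967, 0.026, -0.204]
contact_force: [0.7, -0.8, 4.7]
opening: 0.451
finger_force: 12.0
```

```bash
python3 go.py; python3 rel.py .0333 -.0108 .0606  .0837 -.029 .053  .0597 -.0213 .0059
```

```text
t 31.07 q [-0.31  1.04  0.1   1.44 -0.33  1.06  1.23] p [0.5608 0.1733 0.0659] z [-0.386  0.112 -0.916] y [ 0.307  0.952 -0.013] turn norm [np.float64(-0.0006366197723675814), np.float64(0.49926905647927566)]
[-0.026 -0.003 -0.232]
[-0.199 -0.009 -0.28 ]
[-0.186 -0.007 -0.103]
```

send_rows(rows="-0.01 0 -0.06 0;-0.015 0 -0.12 0;-0.02 0 -0.18 0;-0.03 0 -0.23 0;-0.09 -0.005 -0.25 0;-0.15 -0.01 -0.27 0;-0.2 -0.01 -0.28 0;-0.19 -0.01 -0.22 0;-0.19 -0.01 -0.16 0;-0.186 -0.007 -0.105 0")

```text
clock: 31.9
tool_pos: [0.6193, 0.1512, 0.07]
eef_rot: [0.154, 0.966, 0.025, -0.205]
contact_force: [-1.1, 0.8, -1.7]
opening: 0.452
finger_force: 12.0
```

send_rows(rows="0.01 0 0 0;0.03 0 0 0;0.05 0 -0.005 0;0.07 0 -0.01 0;0.09 0 -0.01 0;0.105 0 -0.01 0;0.112 0 -0.01 0;0.112 0 -0.01 0", force=7)

```text
clock: 32.57
tool_pos: [0.5915, 0.1615, 0.0882]
eef_rot: [0.153, 0.966, 0.025, -0.205]
contact_force: [1.3, 0.2, -1.5]
opening: 0.454
finger_force: 7.0
```

```bash
python3 tilt.py s6|head -1; python3 go.py
python3 - <<'E'
from h import *
s=load("s_last.npz");f=384/2/np.tan(np.radians(float(s['fov_y'])/2));T=s['world_from_camera']
for P in [(.625,.165,.03),(.605,.17,.09)]:
    q=T[:3,:3].T@(np.array(P)-T[:3,3]);print(q[:2]/q[2]*f+[s['cx'],s['cy']])
E
python3 lean.py 324 346 192 220 .03 .1; python3 lean.py 320 350 190 222 .03 .1
```

```text
red 265 160 top mean [ 0.4819 -0.1282  0.1896] normal [ 0.0043 -0.0152  0.9999] lean deg 0.9072591895122093
t 32.62 q [-0.29  1.04  0.11  1.33 -0.31  1.17  1.23] p [0.5916 0.1613 0.0878] z [-0.388  0.111 -0.915] y [ 0.306  0.952 -0.014] turn norm [np.float64(-0.0006366197723675814), np.float64(0.49942821142236754)]
[332.25662893 224.73988022]
[337.40645264 201.25017041]
246 [ 0.5164 -0.023   0.3363  0.0157] lean f -1.3198406217261613 lat 0.8979578424054309 rms 0.0007635298155148705 0.03687389330776902 0.09992192750697049
306 [ 0.5164 -0.0217  0.3365  0.0129] lean f -1.2425096865359613 lat 0.7377664681064526 rms 0.0007578546911595153 0.03687389330776902 0.09992192750697049
```

Green at -1.3° lean. Carrying it to the far saucer.

```bash
python3 rel.py 0.01 -.003 .215  -.0241 -.4036 .215
```

```text
[ 0.257 -0.009 -0.67 ]
[-0.026 -1.315 -0.774]
```

send_rows(rows="0.03 0 -0.08 0;0.07 0 -0.18 0;0.11 0 -0.3 0;0.16 0 -0.42 0;0.21 0 -0.55 0;0.25 -0.02 -0.65 0;0.24 -0.12 -0.68 0;0.21 -0.24 -0.69 0;0.18 -0.36 -0.7 0;0.16 -0.47 -0.71 0", force=12)

```text
clock: 33.45
tool_pos: [0.5886, 0.0147, 0.3033]
eef_rot: [0.154, 0.966, 0.025, -0.206]
contact_force: [0.3, -0.4, -2.0]
opening: 0.449
finger_force: 12.0
```

send_rows(rows="-0.03 -0.12 -0.01 0;-0.05 -0.24 -0.02 0;-0.08 -0.36 -0.03 0;-0.11 -0.48 -0.03 0;-0.13 -0.6 -0.04 0;-0.15 -0.7 -0.05 0;-0.17 -0.78 -0.055 0;-0.19 -0.84 -0.06 0;-0.19 -0.845 -0.06 0;-0.19 -0.845 -0.06 0")

```text
clock: 34.28
tool_pos: [0.5673, -0.2436, 0.3]
eef_rot: [0.155, 0.966, 0.025, -0.206]
contact_force: [-0.0, 0.8, -2.5]
opening: 0.447
finger_force: 12.0
```

```bash
python3 tilt.py s7;  python3 go.py;  python3 - <<'E'
from h import *
s=load("s_last.npz");f=384/2/np.tan(np.radians(float(s['fov_y'])/2));T=s['world_from_camera']
for P in [(.571,-.243,.25),(.571,-.243,.31)]:
    q=T[:3,:3].T@(np.array(P)-T[:3,3]);print(q[:2]/q[2]*f+[s['cx'],s['cy']])
E
python3 lean.py 120 158 110 150 .23 .33 .27
```

```text
red 268 155 top mean [ 0.4819 -0.1275  0.1896] normal [0.0212 0.0005 0.9998] lean deg 1.2154626410455454
green 12 9 top mean [ 0.6014 -0.2462  0.3528] normal [-0.6685  0.2538  0.6991] lean deg 45.64670896196515
t 34.33 q [ 0.24  0.86  0.2   1.08 -0.1   1.63  1.68] p [ 0.5679 -0.2419  0.3001] z [-0.39   0.113 -0.914] y [ 0.307  0.952 -0.013] turn norm [np.float64(-0.0006366197723675814), np.float64(0.49942821142236754)]
[130.61836502 141.10390682]
[122.57614298 115.53036379]
347 [ 0.6189 -0.0439 -0.0565  0.0222] lean f -2.51245204887804 lat 1.2694335465460083 rms 0.0007648109608849118 0.24836927739414144 0.30943989527093535
```

```bash
python3 rel.py -.0006 .0013 -.128
```

```text
[-0.17   0.009  0.391]
```

send_rows(rows="-0.04 0 0.1 0;-0.09 0 0.2 0;-0.13 0.01 0.3 0;-0.16 0.01 0.36 0;-0.17 0.01 0.39 0;-0.17 0.01 0.39 0;-0.17 0.01 0.39 0")

```text
clock: 34.92
tool_pos: [0.5684, -0.2405, 0.1737]
eef_rot: [0.153, 0.966, 0.025, -0.205]
contact_force: [-0.6, -0.2, -0.9]
opening: 0.449
finger_force: 12.0
```

```bash
python3 tilt.py s8 >/dev/null;  python3 go.py; python3 lean.py 130 162 150 195 .12 .2 .15; python3 rel.py 0 0 -.006 0 0 -.009
```

```text
t 34.97 q [ 0.24  0.97  0.18  1.22 -0.11  1.38  1.68] p [ 0.5688 -0.2411  0.1745] z [-0.387  0.11  -0.916] y [ 0.306  0.952 -0.014] turn norm [np.float64(-0.000477464829275686), np.float64(0.49942821142236754)]
281 [ 0.6187 -0.0393 -0.0531  0.0119] lean f -2.2528016000096174 lat 0.6846245288944779 rms 0.0007532748734394006 0.12206381061083915 0.18163182805022537
[-0.008  0.     0.018]
[-0.012  0.     0.027]
```

send_rows(rows="-0.006 -0.006 0.014 0;-0.012 -0.006 0.027 0;-0.014 -0.006 0.033 0;-0.016 -0.006 0.037 0;-0.016 -0.006 0.037 0;-0.016 -0.006 0.037 0", force=5)

```text
clock: 35.47
tool_pos: [0.5673, -0.2434, 0.1614]
eef_rot: [0.153, 0.966, 0.025, -0.205]
contact_force: [0.7, -0.8, 0.1]
opening: 0.451
finger_force: 5.0
```

```bash
python3 tilt.py s9 >/dev/null;  python3 go.py; python3 lean.py 130 162 150 195 .12 .2 .15; python3 rel.py 0 0 -.002
```

```text
t 35.52 q [ 0.24  0.99  0.18  1.22 -0.11  1.36  1.68] p [ 0.5673 -0.2434  0.1614] z [-0.388  0.111 -0.915] y [ 0.307  0.952 -0.015] turn norm [np.float64(-0.0006366197723675814), np.float64(0.49926905647927566)]
207 [ 0.6181 -0.0366 -0.0561  0.0113] lean f -2.0954087901992793 lat 0.6450753905150522 rms 0.0007753673881784628 0.12002907593616885 0.16945227024851972
[-0.003  0.     0.006]
```

No contact force yet, so lower in 2 mm steps.

send_rows(rows="-0.002 0 0.004 0;-0.003 0 0.006 0;-0.003 0 0.006 0")

```text
clock: 35.77
tool_pos: [0.5682, -0.244, 0.1602]
eef_rot: [0.153, 0.967, 0.024, -0.204]
contact_force: [1.6, -1.3, 6.4]
opening: 0.451
finger_force: 5.0
```

send_rows(rows="-0.002 0 0.004 0;-0.003 0 0.006 0;-0.003 0 0.006 0")

```text
clock: 36.02
tool_pos: [0.5682, -0.2442, 0.1583]
eef_rot: [0.153, 0.967, 0.024, -0.204]
contact_force: [1.8, -1.1, 5.9]
opening: 0.448
finger_force: 5.0
```

```bash
python3 tilt.py s10 >/dev/null;  python3 go.py; python3 lean.py 130 162 150 197 .12 .2 .15
```

```text
t 36.07 q [ 0.24  0.99  0.18  1.22 -0.11  1.35  1.68] p [ 0.5682 -0.2442  0.1583] z [-0.386  0.109 -0.916] y [ 0.306  0.952 -0.016] turn norm [np.float64(-0.0007957747154594768), np.float64(0.49926905647927566)]
181 [ 0.6194 -0.0027 -0.056   0.0233] lean f -0.15595603439626232 lat 1.333941825033621 rms 0.000709301374573373 0.12068722875470994 0.16633685962888267
```

Contact at 6 N and lean -0.2°: seated. Release and retreat.

send_rows(rows="0 0 0 0;0 0 0 0;0 0 0 0;0 0 -0.03 0;0 0 -0.1 0;0 0 -0.2 0;0 0 -0.3 0;0 0 -0.4 0;0 0 -0.5 0;0 0 -0.5 0", jaw=-0.45)

```text
clock: 36.9
tool_pos: [0.629, -0.2613, 0.2997]
eef_rot: [0.153, 0.968, 0.024, -0.2]
contact_force: [0.2, 0.2, 0.1]
opening: 0.72
finger_force: 0.0
```

```bash
python3 tilt.py s11;  python3 go.py; python3 -c "
import cv2;i=cv2.imread('pics/s11.png')[60:310,80:430];cv2.imwrite('pics/s11c.png',cv2.resize(i,None,fx=2.2,fy=2.2,interpolation=3))"
```

```text
red 271 158 top mean [ 0.4814 -0.1279  0.1898] normal [0.0244 0.0011 0.9997] lean deg 1.3971251743770117
green 299 191 top mean [ 0.5738 -0.244   0.19  ] normal [-0.0064  0.0077  0.9999] lean deg 0.5743110182863416
t 36.95 q [ 0.26  0.99  0.2   0.78 -0.12  1.79  1.66] p [ 0.6276 -0.2608  0.2969] z [-0.383  0.108 -0.918] y [ 0.306  0.952 -0.015] turn norm [np.float64(-0.0006366197723675814), np.float64(0.49942821142236754)]
```

View pics/s11c.png

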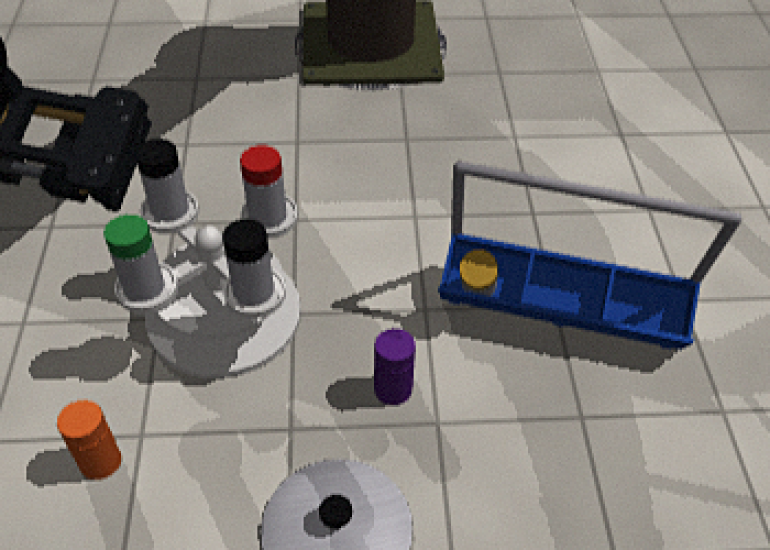

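The red tin (crop 262,165) and green tin (128,237) stand upright on their saucers with lid tops at 0.190. Yellow is still in the caddy, and the black tins and pan lid look undisturbed. The gripper is clear.

```bash
python3 -c "
from plant import finish_job; print(finish_job())"
```

```text
the job is handed in; nothing more can be done
None
```

I put the red and green tins upright and flat on the two empty saucers and handed the job in at about 37 s; the yellow tin is still in the caddy, and the black tins and pan lid looked undisturbed in the last picture.

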